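# Clear the stripping deck into the scrap pan

### The arm

A 6-joint arm with a two-finger parallel gripper is mounted at the origin on the work surface. World frame = base frame: x ahead of the robot, y to its left, z up, the work surface at z = 0. Lengths are in mm, angles in rad, forces in N, time in s.
With the tool pointing down it reaches from about 275 to 1000 mm from the base axis. Payload 8.4 kg.
Tool frame: the origin (TCP) lies at the very end of the fingers, on their centre line; the grasp point (between the pads) lies 19 mm behind it; z points along the fingers, y is the direction in which the jaws open and shut (so a half turn about z gives the same grasp; the last joint's range is limited). The gripper opens to 85 mm and grips with 20 to 120 N. Pads are 22 mm wide; open, the fingers measure 114 mm over their backs; the gripper's body (76 mm by 85 mm) begins 54 mm behind the grasp point. The pads swing forward as they close: fully open they stand 13 mm farther back than shut.
Start: joints at [-1.175, 0.353, 1.633, -0, 1.155, -0.002], TCP at [242.118, -576.2, 231.281] pointing down, gripper open.
Joint ranges: [-2.63, 2.63], [-0.92, 2.1], [0.06, 2.66], [-1.3, 4.44], [0, 2.69], [-3.02, 3.02]. Speed limits (rad/s): [2.22, 2.22, 2.79, 3.14, 3.14, 3.14].

### API

Orientations are given as [roll, pitch, yaw] about the fixed x, y, z axes, in that order (R = Rz(yaw) Ry(pitch) Rx(roll)).
In Python, from rig import r gives the robot as it stands.
- The arm moves only by the tool move_arm, never from a script. Its argument "increments" is a list of rows, each an object of numbers: "tx", "ty", "tz": the shift along the tool's x, y, z in cm; "rx", "ry", "rz": the turn, a rotation vector about the tool's x, y, z in degrees; "gripper": the gripper's target within -1 to 1 (fully open at 1, half-way at 0, shut at -1). A call has 1 to 12 rows; each row shifts and turns the commanded pose from where the row before left it, along the tool's axes as they then stand; what a row does not reach is not made up. A row lasts 1/10 s, in which the tool goes at most 50 mm and 8.59 degrees, less where a joint would pass 70% of its speed; a pose out of reach is approached as far as the arm can. A call is refused whole if a number of a shift passes 5 or a number of a turn 8.59, either way. A call with a gripper value outside its range is refused whole. The fingers move at their own pace and stop on an object; "squeeze" is the grip in N (left out, the last holds). Time passes only in rows, so rows that do not move let the fingers close. It gives the time, the measured TCP pose, the force and the opening at its end, in the units of the state.
- r.sense(): the state, without advancing time (a new reading comes with each control period).
- r.grab_frame(name): name is "scene" or "top" or "wrist"; returns (picture, depth): 384x512x3 uint8, red, green, blue; 384x512 float32, mm along the optical axis (not along the pixel's ray), 0 where there is no reading.
- r.camera_model(name): a dict with "fx", "fy", "cx", "cy" (pixels), "R" (3x3) and "t" (3): a world point X has camera coordinates R X + t; the wrist camera has in their place "hand_eye" (4x4, takes a point from camera to tool coordinates, whose origin is the TCP and whose axes are the flange's). Camera axes: x right, y down, z forward; pixel columns grow to the right and rows downward; lengths in mm; the calibration is good to about 2 mm. The wrist camera is an equidistant fisheye: a pixel r from the principal point sees the ray r / f radians off the axis. A picture is of the moment at which its call begins: read the wrist's pose just before it. camera_model takes no time and is no camera call.
- r.sign_off(): hands the job in, once; it reports no verdict.
Trained networks look in the newest picture that a camera, given by its name, has taken for a name from the list of things; names that differ only in an ending like _2 or _b are one class to them, and where a whole thing is asked for, a point or a joint stands for the part that bears it (a point fixed in the world has none). Each returns a list of dicts, best first, with "confidence" (0 to 1); they miss things now and then, are a little off and sometimes report something else, mostly with a low value. They report only what shows in the picture. A call takes as long as a camera call. They do not tell look-alikes from the thing itself.
- r.cut_out(query, camera): "mask" (384x512 bool, what is visible of it) and "bbox" ([left, top, right, bottom] in pixels, round what is visible of it).
- r.place_of(query, camera): "location" ([row, column] in pixels: a listed point, or the origin of a listed thing).
The state is a dict: "clock": time; "qpos": joint angles; "qvel": joint speeds; "joint_efforts": joint torques, N m; "eef_pos": TCP position; "tcp_rot": TCP orientation; "contact_force": force on the tool from outside, world axes, zero at the start; "wrist_torque": the same for the moment, N m; "opening": opening from 0.0 (shut) to 1.0 (fully open).
Only numpy, scipy, OpenCV 4.12 (cv2) and the standard library are available. Lean on these libraries where they do the work, as an engineer would, in place of code of your own. Each camera call takes 0.05 s, during which the arm holds its last target. There are 200 camera calls.

### The job

Draw the black scrap pan out from under the belt sander's stand by the end that shows, and put it down clear of the stand. Then take it by its opposite end and slide the first end at least 20 mm under the overhanging lip of the raised deck, centred and square to it; only then push or carry the three scraps (slit grip end, broken wooden block, crushed carton) off the deck into the pan, which stays under the lip. Leave the tape roll and the jar on the deck, and everything else on the bench, where they stand.

Things in the scene. Friction and masses are not known exactly. Their poses are not given: they have to be found in the camera images.
- pan_center (a point): Scrap pan: open black plastic tray, 230 mm along its x, 180 mm along its y, 38 mm high, 0.6 kg, loose on the bench. Point: its centre, half-way up (19 mm above its underside). Floor 4 mm thick, long-side walls (at +/-x) 6 mm, end walls (at +/-y) 12 mm thick with their mid-planes 84 mm from the centre: a finger fits inside and outside an end wall. At the start it stands under the sander stand with its +y end showing 75 to 95 mm; its +y points roughly to the deck.
- stand_front (a point): Belt sander (red, fixed) on a low grey stand, 300 mm along x and 240 mm along y; the stand is a 10 mm plate, underside 46 mm and top 56 mm above the bench, on two side plates whose inner faces are 276 mm apart. Point: middle of the top of its front edge (the edge the pan sticks out of); y points out of the stand, towards the deck. The red sander body begins 105 mm behind that edge, apart from a small rest and knob 80 mm behind it.
- deck: Raised work deck, fixed: 330 mm along x, 340 mm along y, flat plywood top 60 mm above the bench. Origin: centre of its underside, on the bench. Its -y edge (170 mm from the origin) faces the pan: there the 10 mm top overhangs as a lip 45 mm deep, with 50 mm of free height below it and a solid wall behind. No fence on the -y and +y edges; curbs 10 mm high along the two other edges, inner faces at x = +/-155 mm.
- lip_mid (a point): Middle of the deck's lip edge, on the top surface (60 mm high). Axes as the deck's: y points from the lip into the deck.
- grip_end_c (a point): Scrap: slit-off end of a rubber club grip, black, flat underneath with a narrower top, 92 mm along its x, 36 wide along y, 25 high, 60 g, does not roll. Point: its centre, about half-way up. Lies on the deck, long axis within 0.3 rad of the deck's x. The three scraps lie in three rows, about 55, 160 and 265 mm in from the lip, in any order.
- block_c (a point): Scrap: broken wooden shaft block with a groove along its top, 72 mm along x, 44 wide, 34 high, 70 g. Point: its centre, half-way up. Lies on the deck likewise.
- carton_c (a point): Scrap: small crushed cardboard carton, 82 mm along x, 40 wide, about 28 high, stiff, 40 g. Point: its centre, about half-way up. Lies on the deck likewise.
- tape: Bystander: roll of white tape standing on end on the deck near its curb on the +x side, diameter 56, height 44 mm. Origin: centre of its underside. To be left where it is.
- jar: Bystander: white jar with black lid on the deck near its curb on the -x side, diameter 50, height 48 mm. Origin: centre of its underside. To be left where it is.
- solvent: Bystander: white solvent bottle on the bench beyond the pan's path, diameter 70, height 170 mm. Origin: centre of its underside.
- mug: Bystander: white mug beyond the pan's path, diameter 80, height 90 mm. Origin: centre of its underside.
- wood_head: Bystander: dark rounded driver head beyond the deck and pan, 110 mm wide, 70 mm high. Origin: centre of its underside.
- driver: Bystander: screwdriver lying on the bench beyond the stand. Origin: centre of its underside.
Not all that is in view belongs to the job. What is shaped like the part that bears carton_c but turquoise or yellow is not meant.

How it is judged:
By the outcome, as a careful person would: the job done as asked, in the order asked, and still so for the second after the job is handed in, with the robot touching nothing.
It also fails if it takes over 67 s, if anything falls off the work surface, if the arm or the gripper's body presses on something with over 40 N, if the wrist force passes 120 N, or if a joint passes its speed limit or range.

## Working session

There is one attempt and no reset: what is moved stays moved. The work goes in short steps, Python scripts to look and compute and a tool call to move; the robot and the scene stay as the last step left them, time stands still between calls to the robot, and variables do not carry over. Pictures are saved under pics/ and viewed, about 8 in all and at most 12, crops included, and the job is handed in when it is done.

Besides the shell and the picture viewer there is one more tool, called after "Request:" in YAML: its name, and indented under it one key for each argument. move_arm: Moves the arm, as the interface text tells. Its arguments: {"type":"object","properties":{"increments":{"type":"array","items":{"type":"object","properties":{"tx":{"type":"number"},"ty":{"type":"number"},"tz":{"type":"number"},"rx":{"type":"number"},"ry":{"type":"number"},"rz":{"type":"number"},"gripper":{"type":"number"}}}},"squeeze":{"type":"number"}},"required":["increments"]}

```bash
mkdir -p pics; ls
cat > h.py <<'E'
import numpy as np,cv2
from rig import r
from scipy.spatial.transform import Rotation as Ro
def backproj(cam,uv,d):
    m=r.camera_model(cam);R=np.array(m["R"]);t=np.array(m["t"])
    u,v=uv[...,0],uv[...,1]
    c=np.stack([(u-m["cx"])/m["fx"]*d,(v-m["cy"])/m["fy"]*d,d],-1)
    return (c-t)@R
def cloud(cam,depth):
    v,u=np.mgrid[0:384,0:512]
    return backproj(cam,np.stack([u,v],-1).astype(float),depth)
def save(n,img): cv2.imwrite("pics/"+n,img[...,::-1])
E
python3 - <<'E'
from h import *
for c in ["scene","top"]:
    im,d=r.grab_frame(c); save(c+"0.png",im); np.save(c+"d.npy",d); np.save(c+"i.npy",im)
    m=r.camera_model(c); print(c,m["fx"],-np.array(m["R"]).T@np.array(m["t"]))
    for n in ["pan_center","stand_front","deck","lip_mid","grip_end_c","block_c","carton_c","tape","jar","solvent","mug","wood_head","driver"]:
        out=[]
        for q in r.place_of(n,c)[:3]:
            row,col=q["location"];P=cloud(c,d)
            out.append((round(q["confidence"],2),int(row),int(col),P[int(np.clip(row,0,383)),int(np.clip(col,0,511))].round().astype(int).tolist()))
        print(n,out)
print(r.sense())
E
python3 -c "
import cv2,numpy as np
a=cv2.imread('pics/scene0.png');b=cv2.imread('pics/top0.png')
cv2.imwrite('pics/both.png',cv2.resize(np.vstack([a,b]),(800,1200))[:,:])
"
```

```text
pics
scene 484.61433104897 [ 965.04466803  613.13740803 1098.68631823]
pan_center [(0.58, 135, 149, [511, -349, -4])]
stand_front [(0.93, 129, 155, [507, -310, 51]), (0.58, 258, 275, [544, 239, 58])]
deck [(0.72, 258, 277, [540, 243, 58]), (0.35, 291, 167, [787, 129, 48])]
lip_mid [(0.97, 201, 233, [483, 12, -2])]
grip_end_c [(0.58, 249, 263, [559, 212, 84]), (0.54, 202, 232, [486, 11, -4])]
block_c [(0.61, 276, 297, [547, 315, 78])]
carton_c [(0.79, 329, 356, [516, 482, 17]), (0.62, 200, 341, [275, 220, 25]), (0.6, 211, 249, [512, 111, 88])]
tape [(0.77, 249, 211, [655, 136, 99]), (0.47, 259, 274, [548, 241, 60])]
jar [(0.75, 207, 297, [415, 184, 90])]
solvent [(0.64, 250, 158, [742, 33, 61])]
mug [(0.68, 222, 125, [755, -92, 56])]
wood_head [(0.67, 290, 164, [791, 123, 48])]
driver [(0.59, 180, 88, [745, -311, 10])]
top 366.8129106677583 [ 394.46001092   63.81811686 1097.63320563]
pan_center [(0.73, 185, 385, [504, -324, 0])]
stand_front [(0.76, 175, 386, [533, -325, 9])]
deck [(0.7, 180, 206, [519, 205, 77])]
lip_mid [(0.63, 183, 262, [510, 48, 57]), (0.58, 179, 384, [522, -321, 2
[... 493 characters left out ...]
08, 377, [738, -306, 14])]
{'clock': 1.4, 'qpos': array([-1.17537185e+00,  3.52999910e-01,  1.63338841e+00, -9.08185634e-06,
        1.15521309e+00, -2.40757784e-03]), 'qvel': array([ 0.00081759, -0.00056562, -0.00071034, -0.00079991,  0.00052898,
        0.00090531]), 'joint_efforts': array([-1.59022842e-03, -6.05180955e+01, -3.42433727e+01, -1.17039676e-04,
        9.46594846e-04, -1.88044191e-05]), 'eef_pos': array([ 242.13271706, -576.19671276,  231.28599312]), 'tcp_rot': array([-3.14158389e+00,  8.28770084e-06,  3.97835723e-01]), 'contact_force': array([ 0.04303132, -0.14540768, -0.03119159]), 'wrist_torque': array([ 0.02629112, -0.00409246, -0.03492117]), 'opening': 1.0007139998500676}
```

View pics/top0.png

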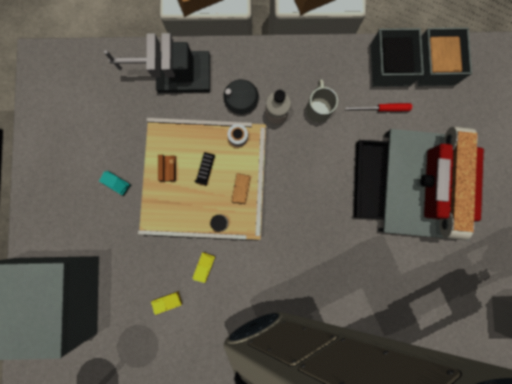

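View pics/scene0.png

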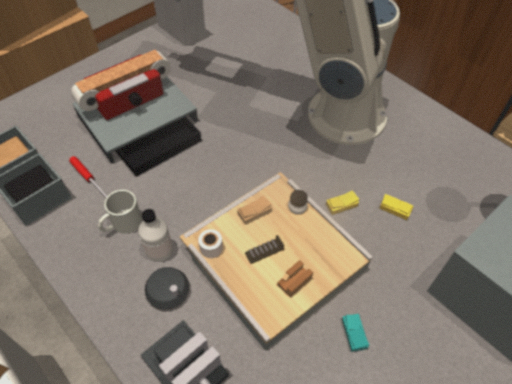

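The top view shows the pan sticking out of the stand at cols 355–385 and rows 140–218. The deck covers cols 140–265 and rows 120–240. On it are the carton (241,188), grip (204,168), block (166,168), tape (237,134) and jar (219,223). The turquoise and yellow look-alikes lie off the deck. Next I measure the edges.

Run:
```python
from h import *
for cam in ["top","scene"]:
    d=np.load(cam+"d.npy"); P=cloud(cam,d); im=np.load(cam+"i.npy").astype(int)
    X,Y,Z=P[...,0],P[...,1],P[...,2]; ok=d>0
    print(cam,"bench z",np.median(Z[ok&(abs(X-500)<80)&(abs(Y+100)<60)]))
    def rect(m,name):
        m=cv2.morphologyEx(m.astype(np.uint8),cv2.MORPH_OPEN,np.ones((2,2)))
        n,l,s,c=cv2.connectedComponentsWithStats(m)
        k=1+np.argmax(s[1:,4]); q=P[l==k]
        rc=cv2.minAreaRect(q[:,:2].astype(np.float32))
        print(name,len(q),"z",np.percentile(q[:,2],[5,50,95]).round(1),"c",np.round(rc[0],1),"sz",np.round(rc[1],1),"ang",round(rc[2],2)); return q
    B=ok&(X>300)&(X<720)&(Y>30)&(Y<410)
    rect(B&(Z>50)&(Z<66),"decktop")
    for nm,(x,y) in dict(carton=(470,110),grip=(556,212),block=(560,315),tape=(645,118),jar=(402,168)).items():
        rect(ok&(Z>68)&(np.hypot(X-x,Y-y)<60),nm)
    rect(ok&(Z>48)&(Z<64)&(X>330)&(X<700)&(Y<-290)&(Y>-600),"stand")
    G=ok&(X>350)&(X<680)&(Y>-320)&(Y<-200)
    rect(G&(Z>22)&(Z<42),"panrim"); q=rect(G&(im.sum(-1)<130),"pandark")
```

```text
top bench z 0.22273921680972203
decktop 11089 z [57.3 60.6 64.5] c [528.9 211. ] sz [341.4 345.5] ang 86.26
carton 392 z [60.8 85.5 90.4] c [458.8 101.4] sz [136.7  59.2] ang 6.86
grip 389 z [60.3 81.3 85.5] c [477.5 163.6] sz [244.2  88.3] ang 30.38
block 464 z [66.  88.6 96.4] c [498.9 194.6] sz [324.4  82.1] ang 65.59
tape 406 z [ 62.2 103.9 107.7] c [541.1  89.9] sz [297.9  55.8] ang 11.47
jar 261 z [ 61.  107.8 111.6] c [404.  128.4] sz [ 47.4 121.7] ang 12.9
stand 4472 z [52.6 55.9 60. ] c [ 518.2 -227.4] sz [555.9 302.5] ang 84.47
panrim 474 z [ 2.8 36.6 40.8] c [ 458.7 -169.4] sz [182.7 448.1] ang 37.59
pandark 2288 z [ 0.8  5.1 39.2] c [ 512.3 -131.7] sz [389.9 237.5] ang 89.74
scene bench z -1.3136911685318937
decktop 13061 z [55.3 59.  62.9] c [682.  276.7] sz [760.8 441.1] ang 19.83
carton 457 z [66.1 83.5 88.5] c [725.8 333.7] sz [731.3  80.9] ang 43.11
grip 478 z [65.3 79.4 84.5] c [752.8 380.8] sz [623.1  89.2] ang 39.44
block 657 z [63.4 84.7 95. ] c [745.8 436.8] sz [558.1  72.5] ang 31.41
tape 525 z [ 66.  101.6 106.1] c [802.9 342.9] sz [628.   54.8] ang 54.04
jar 400 z [ 65.9 101.2 109.2] c [650.3 357.5] sz [809.1  55.4] ang 35.17
stand 3402 z [49.  54.2 58.3] c [628.   66.6] sz [1235.8  349.6] ang 74.13
panrim 596 z [16.3 31.  38.7] c [ 508.5 -270. ] sz [ 92.8 248.1] ang 85.14
pandark 1744 z [-0.9  7.  37.9] c [672.2 153.5] sz [1063.8  237.1] ang 70.06
```

Run:
```python
from h import *
for cam in ["top","scene"]:
    d=np.load(cam+"d.npy"); P=cloud(cam,d); im=np.load(cam+"i.npy").astype(int)
    X,Y,Z=P[...,0],P[...,1],P[...,2]; ok=d>0
    def rect(m0,name):
        n,l,s,c=cv2.connectedComponentsWithStats(m0.astype(np.uint8),connectivity=4)
        k=1+np.argmax(s[1:,4]); q=P[(l==k)&m0]
        # min-extent angle with trimmed percentiles
        best=min((np.prod(np.subtract(*np.percentile(q[:,:2]@np.array([[np.cos(a),-np.sin(a)],[np.sin(a),np.cos(a)]]),[98.5,1.5],axis=0))),a) for a in np.radians(np.arange(-25,25.1,.5)))
        a=best[1];M=np.array([[np.cos(a),-np.sin(a)],[np.sin(a),np.cos(a)]])
        w=q[:,:2]@M; lo,hi=np.percentile(w,[1,99],axis=0); c=M@((lo+hi)/2)
        print(cam,name,len(q),"z",np.percentile(q[:,2],[50,95]).round(1),"c",c.round(1),"sz",(hi-lo).round(1),"yaw",round(np.degrees(a),1)); return q
    rect(ok&(X>300)&(X<720)&(Y>30)&(Y<410)&(Z>50)&(Z<66),"decktop")
    for nm,(x,y) in dict(carton=(482,110),grip=(556,212),block=(560,315),tape=(645,118),jar=(402,168)).items():
        rect(ok&(Z>70)&(np.hypot(X-x,Y-y)<60),nm)
    rect(ok&(Z>48)&(Z<64)&(X>330)&(X<700)&(Y<-290)&(Y>-600),"stand")
    G=ok&(X>350)&(X<680)&(Y>-330)&(Y<-200)
    rect(G&(Z>22)&(Z<42),"panrim"); rect(G&(Z<43)&(im.sum(-1)<130),"pandark")
    # lip edge line & stand front line & pan end line: per-x-bin extremes
    def line(m,fn,x0,x1,nm):
        xs=np.arange(x0,x1,8.);ys=[]
        for x in xs:
            s=m&(abs(X-x)<4); ys.append(fn(Y[s]) if s.sum()>3 else np.nan)
        ys=np.array(ys);g=~np.isnan(ys)
        for _ in range(3):
            p=np.polyfit(xs[g],ys[g],1);e=abs(np.polyval(p,xs)-ys);g=g&(e<max(3,2*np.nanmedian(e)))
        print(cam,nm,"slope deg",round(np.degrees(np.arctan(p[0])),2),"y@510",round(np.polyval(p,510),1),"n",g.sum())
    line(ok&(Z>52)&(Z<70)&(Y>20)&(Y<90),np.min,380,660,"lip")
    line(ok&(Z>48)&(Z<64)&(Y<-290)&(Y>-400),np.max,400,620,"standfront")
    line(ok&(Z>28)&(Z<44)&(Y<-200)&(Y>-300),np.max,410,600,"panend")
```

```text
top decktop 11105 z [60.6 63.7] c [526.7 214.1] sz [308.4 334.8] yaw -5.5
top carton 417 z [85.6 90.4] c [493.7 107.1] sz [78.8 39.3] yaw -11.0
top grip 374 z [81.7 85.5] c [552.3 207.2] sz [90.1 32.6] yaw -16.5
top block 463 z [91.7 96.4] c [554.  312.6] sz [70.3 44.1] yaw 1.0
top tape 372 z [104.3 107.7] c [648.3 113.1] sz [66.5 52.4] yaw -3.0
top jar 259 z [108.1 111.5] c [399.3 166.4] sz [44.1 43.6] yaw 22.0
top stand 4485 z [55.8 59. ] c [ 505.1 -388.2] sz [295.8 153.2] yaw -6.0
top panrim 546 z [36.9 40.4] c [ 519.1 -273.4] sz [229.4  84.7] yaw -4.5
top pandark 2445 z [ 5.1 38.7] c [ 517.3 -277.6] sz [225.   93.1] yaw -4.5
top lip slope deg -3.69 y@510 46.2 n 35
top standfront slope deg -6.61 y@510 -311.6 n 28
top panend slope deg -4.48 y@510 -230.7 n 24
scene decktop 13171 z [59.  62.6] c [525.  217.8] sz [309.4 335.9] yaw -2.5
scene carton 496 z [83.5 88.5] c [493.1 110.5] sz [79.5 40.9] yaw -11.0
scene grip 434 z [80.4 84.6] c [551.6 210.8] sz [88.3 32.2] yaw -16.5
scene block 647 z [88.5 95.1] c [554.1 315.7] sz [71.6 43.7] yaw 0.5
scene tape 518 z [102.1 106.1] c [642.1 117.2] sz [53.  52.9] yaw 19.5
scene jar 372 z [104.8 109.5] c [398.  169.5] sz [45.6 51.4] yaw -25.0
scene stand 3415 z [54.4 58.6] c [ 501.5 -407.3] sz [298.  201.7] yaw -8.5
scene panrim 620 z [34.1 39.7] c [ 517.7 -271.4] sz [229.5  91.1] yaw -5.0
scene pandark 1944 z [ 5.9 37.5] c [ 518.9 -278.5] sz [226.  104.9] yaw -3.0
scene lip slope deg -3.96 y@510 47.9 n 35
scene standfront slope deg -6.72 y@510 -308.0 n 28
scene panend slope deg -3.91 y@510 -226.7 n 24
```

```bash
cat >> h.py <<'E'
def plan(x,y,z,yawdeg):
    s=r.sense();p=s["eef_pos"];rot=s["tcp_rot"];dyaw=yawdeg-np.degrees(rot[2]);a=np.radians(yawdeg)
    d=np.array([x,y,z])-p
    print("pos",p.round(1),"rpy",np.degrees(rot).round(2),"t",round(s["clock"],2),"F",s["contact_force"].round(1),"op",round(s["opening"],3))
    print("-> rz",round(-dyaw,2),"tx",round((d[0]*np.cos(a)+d[1]*np.sin(a))/10,2),"ty",round((d[0]*np.sin(a)-d[1]*np.cos(a))/10,2),"tz",round(-d[2]/10,2))
E
python3 -c "
from h import *
plan(521,-235.5,70,-4.3)"
```

```text
pos [ 242.1 -576.2  231.3] rpy [-180.      0.     22.79] t 1.4 F [ 0.  -0.1 -0. ] op 1.001
-> rz 27.09 tx 25.25 ty -36.06 tz 16.13
```

Request:
move_arm:
  increments:
    - {"rz":6.8,"gripper":0}
    - {"rz":6.8,"gripper":0}
    - {"rz":6.8,"gripper":0}
    - {"rz":6.7,"gripper":0}
    - {"ty":-4,"gripper":0}
    - {"ty":-4,"gripper":0}
    - {"ty":-4,"gripper":0}
    - {"ty":-4,"gripper":0}
    - {"ty":-4,"tx":2,"gripper":0}
    - {"ty":-4,"tx":3,"gripper":0}
    - {"ty":-4,"tx":3,"gripper":0}
    - {"ty":-4,"tx":3,"gripper":0}

```text
invalid input
```

Request:
move_arm:
  increments:
    - {"ty":-4,"tx":3,"gripper":0}
    - {"tx":4,"gripper":0}
    - {"tx":4,"gripper":0}
    - {"tx":3,"tz":3}
    - {"tz":4}
    - {"tz":4}
    - {"tz":2}
    - {}

```text
invalid input
```

```bash
python3 -c "
from h import *
plan(521,-235.5,12,-4.3)
im,d=r.grab_frame('wrist');save('w1.png',im)
m=r.camera_model('wrist');print({k:(v if np.isscalar(v) else np.round(v,3)) for k,v in m.items()})
top,_=r.grab_frame('top'); save('t1.png',top[100:260,300:500].repeat(3,0).repeat(3,1))"
```

```text
pos [ 242.1 -576.2  231.3] rpy [-180.      0.     22.79] t 1.4 F [ 0.  -0.1 -0. ] op 1.001
-> rz 27.09 tx 25.25 ty -36.06 tz 21.93
{'fx': 297.3186396354542, 'fy': 297.3186396354542, 'cx': 255.67538014598009, 'cy': 193.003810215629, 'hand_eye': array([[ 1.00000e-03, -9.65000e-01, -2.64000e-01,  6.62180e+01],
       [ 1.00000e+00,  1.00000e-03, -0.00000e+00,  3.36000e-01],
       [ 0.00000e+00, -2.64000e-01,  9.65000e-01, -1.42959e+02],
       [ 0.00000e+00,  0.00000e+00,  0.00000e+00,  1.00000e+00]])}
```

View pics/w1.png

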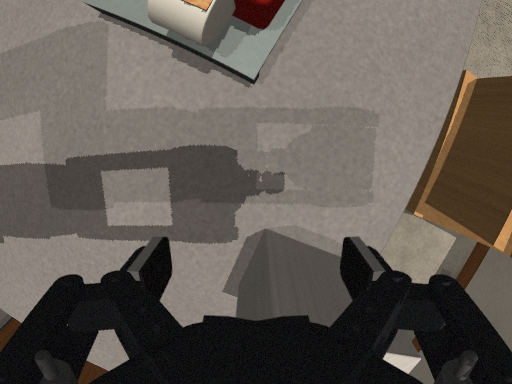

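The moves were refused, so this picture only shows the start view: bench, sander corner top centre, fingers at the bottom. I'll try rows with every field filled in.

Request:
move_arm:
  increments:
    - {"tx":0,"ty":0,"tz":0,"rx":0,"ry":0,"rz":6.8,"gripper":0}
    - {"tx":0,"ty":0,"tz":0,"rx":0,"ry":0,"rz":6.8,"gripper":0}
    - {"tx":0,"ty":0,"tz":0,"rx":0,"ry":0,"rz":6.8,"gripper":0}
    - {"tx":0,"ty":0,"tz":0,"rx":0,"ry":0,"rz":6.7,"gripper":0}
  squeeze: 60

```text
clock: 1.9
eef_pos: [242.1, -576.2, 231.3]
tcp_rot: [-3.142, 0.0, -0.08]
contact_force: [-0.4, -0.3, -0.0]
opening: 0.501
```

Request:
move_arm:
  increments:
    - {"ty":-4,"gripper":0}
    - {"ty":-4,"gripper":0}
    - {"ty":-4,"gripper":0}
    - {"ty":-4,"gripper":0}
    - {"ty":-4,"tx":2,"gripper":0}
    - {"ty":-4,"tx":3,"gripper":0}
    - {"ty":-4,"tx":3,"gripper":0}
    - {"ty":-4,"tx":3,"gripper":0}
  squeeze: 60

```text
invalid input
```

Request:
move_arm:
  increments:
    - {"tx":0,"ty":-4,"tz":0,"rx":0,"ry":0,"rz":0,"gripper":0}
    - {"tx":0,"ty":-4,"tz":0,"rx":0,"ry":0,"rz":0,"gripper":0}
    - {"tx":0,"ty":-4,"tz":0,"rx":0,"ry":0,"rz":0,"gripper":0}
    - {"tx":0,"ty":-4,"tz":0,"rx":0,"ry":0,"rz":0,"gripper":0}
    - {"tx":2,"ty":-4,"tz":0,"rx":0,"ry":0,"rz":0,"gripper":0}
    - {"tx":3,"ty":-4,"tz":0,"rx":0,"ry":0,"rz":0,"gripper":0}
    - {"tx":3,"ty":-4,"tz":0,"rx":0,"ry":0,"rz":0,"gripper":0}
    - {"tx":3,"ty":-4,"tz":0,"rx":0,"ry":0,"rz":0,"gripper":0}
    - {"tx":3,"ty":-4,"tz":0,"rx":0,"ry":0,"rz":0,"gripper":0}
    - {"tx":4,"ty":0,"tz":0,"rx":0,"ry":0,"rz":0,"gripper":0}
    - {"tx":4,"ty":0,"tz":0,"rx":0,"ry":0,"rz":0,"gripper":0}
    - {"tx":3,"ty":0,"tz":3,"rx":0,"ry":0,"rz":0,"gripper":0}

```text
clock: 3.1
eef_pos: [523.6, -236.6, 204.7]
tcp_rot: [3.139, -0.008, -0.074]
contact_force: [0.4, -0.6, 0.3]
opening: 0.501
```

Request:
move_arm:
  increments:
    - {"tx":0,"ty":0,"tz":4,"rx":0,"ry":0,"rz":0,"gripper":0}
    - {"tx":0,"ty":0,"tz":4,"rx":0,"ry":0,"rz":0,"gripper":0}
    - {"tx":0,"ty":0,"tz":2,"rx":0,"ry":0,"rz":0,"gripper":0}
    - {"tx":0,"ty":0,"tz":0,"rx":0,"ry":0,"rz":0,"gripper":0}

```text
clock: 3.5
eef_pos: [516.4, -235.0, 98.3]
tcp_rot: [-3.14, 0.005, -0.075]
contact_force: [-0.5, 0.1, -0.5]
opening: 0.499
```

```bash
python3 -c "
from h import *
plan(521,-235.5,12,-4.3)
im,d=r.grab_frame('wrist');save('w2.png',im)"
```

```text
pos [ 516.4 -235.    98.3] rpy [-179.88    0.31   -4.3 ] t 3.5 F [-0.5  0.1 -0.5] op 0.499
-> rz -0.0 tx 0.46 ty 0.02 tz 8.63
```

View pics/w2.png

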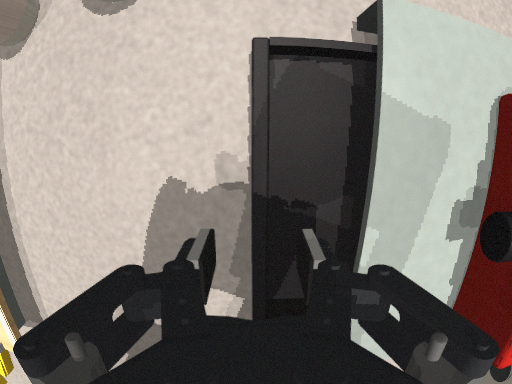

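The wrist view shows the pan's near end wall at cols 253–268, between the half-open fingers at cols 205 and 312. The yaw also matches, so I descend, grip and draw it out.

Request:
move_arm:
  increments:
    - {"tx":0.3,"ty":0,"tz":3,"rx":0,"ry":0,"rz":0,"gripper":0}
    - {"tx":0,"ty":0,"tz":3,"rx":0,"ry":0,"rz":0,"gripper":0}
    - {"tx":0,"ty":0,"tz":2,"rx":0,"ry":0,"rz":0,"gripper":0}
    - {"tx":0,"ty":0,"tz":0.5,"rx":0,"ry":0,"rz":0,"gripper":0}
    - {"tx":0,"ty":0,"tz":0,"rx":0,"ry":0,"rz":0,"gripper":-1}
    - {"tx":0,"ty":0,"tz":0,"rx":0,"ry":0,"rz":0,"gripper":-1}
    - {"tx":0,"ty":0,"tz":0,"rx":0,"ry":0,"rz":0,"gripper":-1}
    - {"tx":0,"ty":0,"tz":0,"rx":0,"ry":0,"rz":0,"gripper":-1}

```text
clock: 4.35
eef_pos: [522.8, -236.9, 18.3]
tcp_rot: [3.14, -0.003, -0.075]
contact_force: [-1.6, -0.1, 6.9]
opening: 0.125
```

Request:
move_arm:
  increments:
    - {"tx":0,"ty":-0.5,"tz":0,"rx":0,"ry":0,"rz":0,"gripper":-1}
    - {"tx":0,"ty":-1.5,"tz":0,"rx":0,"ry":0,"rz":0,"gripper":-1}
    - {"tx":0,"ty":-2,"tz":0,"rx":0,"ry":0,"rz":0,"gripper":-1}
    - {"tx":0,"ty":-2,"tz":0,"rx":0,"ry":0,"rz":0,"gripper":-1}
    - {"tx":0,"ty":-2,"tz":0,"rx":0,"ry":0,"rz":0,"gripper":-1}
    - {"tx":0,"ty":-2,"tz":0,"rx":0,"ry":0,"rz":0,"gripper":-1}
    - {"tx":0,"ty":-2,"tz":0,"rx":0,"ry":0,"rz":0,"gripper":-1}
    - {"tx":0,"ty":-2,"tz":0,"rx":0,"ry":0,"rz":0,"gripper":-1}
    - {"tx":0,"ty":-1.5,"tz":0,"rx":0,"ry":0,"rz":0,"gripper":-1}
    - {"tx":0,"ty":-1,"tz":0,"rx":0,"ry":0,"rz":0,"gripper":-1}
    - {"tx":0,"ty":0,"tz":0,"rx":0,"ry":0,"rz":0,"gripper":-1}

```text
clock: 5.45
eef_pos: [535.8, -70.6, 18.3]
tcp_rot: [-3.141, -0.004, -0.074]
contact_force: [-0.2, 6.4, 7.3]
opening: 0.126
```

Request:
move_arm:
  increments:
    - {"tx":0,"ty":0,"tz":0,"rx":0,"ry":0,"rz":0,"gripper":0}
    - {"tx":0,"ty":0,"tz":0,"rx":0,"ry":0,"rz":0,"gripper":0}
    - {"tx":0,"ty":0,"tz":0,"rx":0,"ry":0,"rz":0,"gripper":0}
    - {"tx":0,"ty":0,"tz":-3,"rx":0,"ry":0,"rz":0,"gripper":0}
    - {"tx":0,"ty":0,"tz":-4,"rx":0,"ry":0,"rz":0,"gripper":0}
    - {"tx":0,"ty":0,"tz":-1,"rx":0,"ry":0,"rz":0,"gripper":0}

```text
clock: 6.05
eef_pos: [535.8, -72.3, 99.7]
tcp_rot: [3.141, -0.005, -0.076]
contact_force: [-0.3, -0.2, -0.3]
opening: 0.498
```

```bash
cat > pan.py <<'E'
from h import *
import sys
def pan(y0,y1):
  for cam in ["top","scene"]:
    im,d=r.grab_frame(cam);P=cloud(cam,d);X,Y,Z=P[...,0],P[...,1],P[...,2]
    m=(d>0)&(X>360)&(X<680)&(Y>y0)&(Y<y1)&(Z<43)&(Z>-6)&(im.astype(int).max(-1)<60)
    n,l,s,c=cv2.connectedComponentsWithStats(m.astype(np.uint8),connectivity=4)
    k=1+np.argmax(s[1:,4]);q=P[(l==k)][:,:2]
    def ex(a):
        M=np.array([[np.cos(a),-np.sin(a)],[np.sin(a),np.cos(a)]]);w=q@M;return M,np.percentile(w,[.7,99.3],axis=0)
    a=min(np.radians(np.arange(-15,15,.25)),key=lambda a:np.prod(np.ptp(ex(a)[1],axis=0)))
    M,(lo,hi)=ex(a);print(cam,"pan c",(M@((lo+hi)/2)).round(1),"sz",(hi-lo).round(1),"yaw",np.degrees(a).round(2))
    save(sys.argv[1]+cam+".png",im)
E
python3 -c "
import sys;sys.argv=['','p1']
from pan import *
pan(-300,0);plan(515,-160,98,-4.3)"
```

```text
top pan c [ 528.1 -164.9] sz [ 44.7 109.5] yaw -4.75
scene pan c [ 529.5 -148.1] sz [225.9 175.7] yaw -4.5
pos [535.1 -72.1  98. ] rpy [179.99  -0.2   -4.33] t 6.15 F [0.3 0.5 1. ] op 0.499
-> rz -0.03 tx -1.34 ty 8.92 tz -0.0
```

Request:
move_arm:
  increments:
    - {"tx":0,"ty":3,"tz":0,"rx":0,"ry":0,"rz":0,"gripper":0}
    - {"tx":0,"ty":4,"tz":0,"rx":0,"ry":0,"rz":0,"gripper":0}
    - {"tx":0,"ty":4,"tz":0,"rx":0,"ry":0,"rz":0,"gripper":0}
    - {"tx":0,"ty":4,"tz":0,"rx":0,"ry":0,"rz":0,"gripper":0}
    - {"tx":0,"ty":1.5,"tz":0,"rx":0,"ry":0,"rz":0,"gripper":0}
    - {"tx":0,"ty":0,"tz":0,"rx":0,"ry":0,"rz":0,"gripper":0}

```text
clock: 6.75
eef_pos: [520.5, -237.7, 94.9]
tcp_rot: [-3.141, 0.002, -0.078]
contact_force: [-0.1, 0.7, 0.5]
opening: 0.499
```

```bash
python3 -c "
from h import *
plan(522,-237,14,-4.3)
im,d=r.grab_frame('wrist');save('w3.png',im)"
```

```text
pos [ 520.5 -237.7   94.9] rpy [-1.7997e+02  1.0000e-01 -4.4700e+00] t 6.75 F [-0.1  0.7  0.5] op 0.499
-> rz -0.17 tx 0.15 ty -0.08 tz 8.09
```

View pics/w3.png

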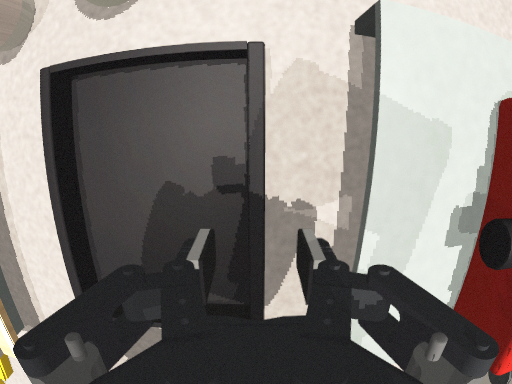

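The wrist view shows the pan fully clear of the stand. Its rear wall is at cols 248–264, centred between the fingers. I descend and grip.

Request:
move_arm:
  increments:
    - {"tx":0.1,"ty":0,"tz":3,"rx":0,"ry":0,"rz":0,"gripper":0}
    - {"tx":0,"ty":0,"tz":3,"rx":0,"ry":0,"rz":0,"gripper":0}
    - {"tx":0,"ty":0,"tz":1.5,"rx":0,"ry":0,"rz":0,"gripper":0}
    - {"tx":0,"ty":0,"tz":0.5,"rx":0,"ry":0,"rz":0,"gripper":0}
    - {"tx":0,"ty":0,"tz":0,"rx":0,"ry":0,"rz":0,"gripper":-1}
    - {"tx":0,"ty":0,"tz":0,"rx":0,"ry":0,"rz":0,"gripper":-1}
    - {"tx":0,"ty":0,"tz":0,"rx":0,"ry":0,"rz":0,"gripper":-1}
    - {"tx":0,"ty":0,"tz":0,"rx":0,"ry":0,"rz":0,"gripper":-1}

```text
clock: 7.6
eef_pos: [523.3, -236.5, 17.4]
tcp_rot: [3.141, -0.002, -0.075]
contact_force: [-0.2, 1.5, 5.6]
opening: 0.126
```

```bash
python3 -c "
import sys;sys.argv=['','p2']
from pan import *
pan(-300,0);plan(504.5,-99.5,16,-3.8)
for cam in ['top','scene']:
  im,d=r.grab_frame(cam);P=cloud(cam,d);X,Y,Z=P[...,0],P[...,1],P[...,2]
  # deck side extents: curb outer edges from deck-height pixels in lip-aligned frame
  a=np.radians(-3.8);u=X*np.cos(a)+Y*np.sin(a);v=-X*np.sin(a)+Y*np.cos(a)
  m=(d>0)&(Z>52)&(Z<76)&(X>320)&(X<720)&(Y>30)&(Y<400)
  us=[(np.percentile(u[m&(abs(v-v0)<8)],[.5,99.5])) for v0 in range(150,400,40)]
  vs=[np.percentile(v[m&(abs(u-u0)<8)],.5) for u0 in range(400,620,20)]
  print(cam,'u mid',np.round([x.mean() for x in us],1),'w',np.round([np.ptp(x) for x in us],1));print('lip v',np.round(vs,1))
"
```

```text
top pan c [ 524.5 -160.3] sz [233.6 198.4] yaw -4.0
scene pan c [ 529.3 -147.4] sz [226.3 177.6] yaw -4.0
pos [ 523.2 -236.5   17.4] rpy [ 1.7998e+02 -1.0000e-01 -4.3100e+00] t 7.7 F [0.5 1.4 7.2] op 0.129
-> rz -0.51 tx -2.78 ty -13.54 tz 0.14
top u mid [510.6 511.3 512.3 510.2 510.9 511.9 510. ] w [327.2 326.7 326.8 326.8 326.2 326.9 326.8]
lip v [79.6 80.6 81.3 79.6 80.6 81.3 79.5 80.5 81.4 79.6 80.6]
scene u mid [510.2 511.2 509.9 510.9 509.7 510.2 511. ] w [329.1 326.8 329.4 327.  329.1 328.2 327.1]
lip v [82.8 84.  83.5 84.4 82.8 82.9 81.9 83.4 82.8 83.3 82.1]
```

Request:
move_arm:
  increments:
    - {"tx":-0.3,"ty":-0.7,"tz":0,"rx":0,"ry":0,"rz":-0.5,"gripper":-1}
    - {"tx":-0.5,"ty":-1.5,"tz":0,"rx":0,"ry":0,"rz":0,"gripper":-1}
    - {"tx":-0.5,"ty":-2,"tz":0,"rx":0,"ry":0,"rz":0,"gripper":-1}
    - {"tx":-0.5,"ty":-2,"tz":0,"rx":0,"ry":0,"rz":0,"gripper":-1}
    - {"tx":-0.5,"ty":-2,"tz":0,"rx":0,"ry":0,"rz":0,"gripper":-1}
    - {"tx":-0.35,"ty":-2,"tz":0,"rx":0,"ry":0,"rz":0,"gripper":-1}
    - {"tx":0,"ty":0,"tz":0,"rx":0,"ry":0,"rz":0,"gripper":-1}

```text
clock: 8.5
eef_pos: [503.5, -130.7, 17.4]
tcp_rot: [-3.141, -0.002, -0.066]
contact_force: [0.0, 8.7, 11.5]
opening: 0.125
```

```bash
cat > chk.py <<'E'
from h import *
# pan rim in deck-aligned (u,v) frame; lip mid u=510.7, v~82
import sys
for cam in ['top','scene']:
    im,d=r.grab_frame(cam);P=cloud(cam,d);X,Y,Z=P[...,0],P[...,1],P[...,2];g=im.astype(int).max(-1)
    save(sys.argv[1]+cam+'.png',im)
    a=np.radians(-3.8);u=X*np.cos(a)+Y*np.sin(a);v=-X*np.sin(a)+Y*np.cos(a)
    m=(d>0)&(Z>26)&(Z<44)&(v>-150)&(v<76)&(u>350)&(u<680)
    vb=np.arange(-60,72,12.)
    for nm,sel,f in (('-x side',u<450,lambda w:np.percentile(w,10)),('+x side',u>570,lambda w:np.percentile(w,90))):
        t=[(b,f(u[m&sel&(abs(v-b)<6)])) for b in vb if (m&sel&(abs(v-b)<6)).sum()>4]
        if len(t)>2:
            t=np.array(t);p=np.polyfit(*t.T,1);print(cam,nm,'u@0',round(p[1],1),'yaw err deg',round(-np.degrees(p[0]),2),np.round(t[:,1],0))
plan(504.5,-99.5,16,-3.8)
E
python3 chk.py c1
```

```text
top -x side u@0 396.7 yaw err deg 0.22 [396. 398. 397. 397. 396. 396. 397. 397. 397. 396. 396.]
top +x side u@0 624.2 yaw err deg -0.27 [624. 623. 623. 625. 625. 624. 624. 623. 625. 625. 624.]
scene -x side u@0 395.4 yaw err deg 0.3 [397. 396. 395. 396. 395. 394. 395. 395. 396. 396. 395.]
scene +x side u@0 623.5 yaw err deg 0.01 [623. 624. 624. 623. 624. 623. 624. 623. 624. 624. 623.]
pos [ 503.5 -131.1   17.4] rpy [-1.7993e+02 -9.0000e-02 -3.8000e+00] t 8.6 F [ 0.5  9.6 14. ] op 0.12
-> rz -0.0 tx -0.11 ty -3.16 tz 0.14
```

View pics/c1scene.png

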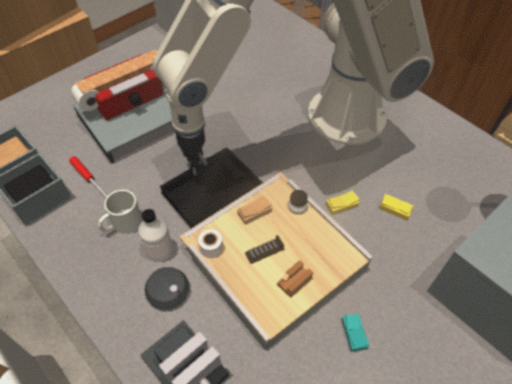

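The scene shows the pan square in front of the lip, and the measured centring agrees to about 1 mm. I make the final 35 mm slide, release and rise.

Request:
move_arm:
  increments:
    - {"tx":0,"ty":-0.7,"tz":0,"rx":0,"ry":0,"rz":0,"gripper":-1}
    - {"tx":0,"ty":-1,"tz":0,"rx":0,"ry":0,"rz":0,"gripper":-1}
    - {"tx":0,"ty":-1,"tz":0,"rx":0,"ry":0,"rz":0,"gripper":-1}
    - {"tx":0,"ty":-0.8,"tz":0,"rx":0,"ry":0,"rz":0,"gripper":-1}
    - {"tx":0,"ty":0,"tz":0,"rx":0,"ry":0,"rz":0,"gripper":-1}
    - {"tx":0,"ty":0,"tz":0,"rx":0,"ry":0,"rz":0,"gripper":-1}

```text
clock: 9.2
eef_pos: [506.3, -97.4, 17.4]
tcp_rot: [-3.141, -0.003, -0.066]
contact_force: [0.1, 3.4, 10.9]
opening: 0.125
```

```bash
sed -i 's/np.arange(-60,72,12.)/np.arange(-50,72,10.)/' chk.py; python3 chk.py c2
```

```text
top -x side u@0 396.8 yaw err deg -0.12 [397. 397. 396. 396. 398. 398. 397. 397. 396. 396. 398.]
top +x side u@0 624.5 yaw err deg 0.13 [623. 625. 625. 625. 624. 624. 623. 625. 625. 625. 625. 623.]
scene -x side u@0 395.6 yaw err deg -0.45 [397. 395. 395. 395. 395. 395. 395. 395. 395. 396. 397. 396.]
scene +x side u@0 623.9 yaw err deg -0.34 [622. 624. 625. 625. 624. 624. 624. 624. 624. 624. 624. 624.]
pos [506.3 -97.3  17.4] rpy [-1.7999e+02 -1.5000e-01 -3.8000e+00] t 9.3 F [1.  3.3 9.9] op 0.123
-> rz 0.0 tx -0.16 ty 0.23 tz 0.14
```

The pan is about 28 mm under the lip, centred and square. I release it, rise and go to the carton.

Request:
move_arm:
  increments:
    - {"tx":0,"ty":0,"tz":0,"rx":0,"ry":0,"rz":0,"gripper":0}
    - {"tx":0,"ty":0,"tz":0,"rx":0,"ry":0,"rz":0,"gripper":0}
    - {"tx":0,"ty":0,"tz":-2,"rx":0,"ry":0,"rz":0,"gripper":0}
    - {"tx":0,"ty":0,"tz":-4,"rx":0,"ry":0,"rz":0,"gripper":0.5}
    - {"tx":0,"ty":0,"tz":-4,"rx":0,"ry":0,"rz":7.2,"gripper":0.5}
    - {"tx":-1,"ty":-3,"tz":-3,"rx":0,"ry":0,"rz":0,"gripper":0.5}
    - {"tx":-1,"ty":-4,"tz":0,"rx":0,"ry":0,"rz":0,"gripper":0.5}
    - {"tx":-1,"ty":-4,"tz":0,"rx":0,"ry":0,"rz":0,"gripper":0.5}
    - {"tx":-1,"ty":-4,"tz":0,"rx":0,"ry":0,"rz":0,"gripper":0.5}
    - {"tx":-1.2,"ty":-4,"tz":0,"rx":0,"ry":0,"rz":0,"gripper":0.5}
    - {"tx":0,"ty":-1,"tz":2,"rx":0,"ry":0,"rz":0,"gripper":0.5}
    - {"tx":0,"ty":0,"tz":0,"rx":0,"ry":0,"rz":0,"gripper":0.5}

```text
clock: 10.5
eef_pos: [490.6, 109.7, 124.5]
tcp_rot: [3.14, 0.003, -0.189]
contact_force: [0.1, 0.2, -0.7]
opening: 0.748
```

```bash
python3 chk.py c3; python3 -c "
from h import *
plan(493.4,109,65,-11)
im,d=r.grab_frame('wrist');save('w4.png',im)"
```

```text
top -x side u@0 395.8 yaw err deg 2.59 [398. 398. 397. 397. 396. 396.]
top +x side u@0 624.5 yaw err deg 0.12 [624. 624. 625. 626. 625. 624. 624. 623. 625. 626. 625. 624. 624.]
scene +x side u@0 623.4 yaw err deg -0.05 [623. 623. 624. 624. 624. 624. 624. 623. 624. 623. 623. 623.]
pos [491.5 108.1 125.9] rpy [ 1.7994e+02  9.0000e-02 -1.0960e+01] t 10.6 F [-0.7 -0.2  0.1] op 0.748
-> rz -7.16 tx 2.67 ty 20.63 tz 10.99
pos [491.5 108.1 125.9] rpy [ 1.7994e+02  9.0000e-02 -1.0960e+01] t 10.6 F [-0.7 -0.2  0.1] op 0.748
-> rz 0.04 tx 0.17 ty -0.12 tz 6.09
```

View pics/w4.png

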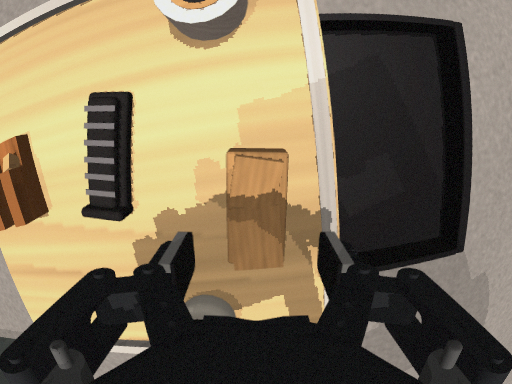

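The wrist view shows the carton centred between the jaws (col 258). Next: descend, grip and carry it to the pan.

Request:
move_arm:
  increments:
    - {"tx":0.2,"ty":0,"tz":3,"rx":0,"ry":0,"rz":0,"gripper":0.5}
    - {"tx":0,"ty":0,"tz":2.5,"rx":0,"ry":0,"rz":0,"gripper":0.5}
    - {"tx":0,"ty":0,"tz":0.5,"rx":0,"ry":0,"rz":0,"gripper":0.5}
    - {"tx":0,"ty":0,"tz":0,"rx":0,"ry":0,"rz":0,"gripper":-1}
    - {"tx":0,"ty":0,"tz":0,"rx":0,"ry":0,"rz":0,"gripper":-1}
    - {"tx":0,"ty":0,"tz":0,"rx":0,"ry":0,"rz":0,"gripper":-1}
    - {"tx":0,"ty":0,"tz":0,"rx":0,"ry":0,"rz":0,"gripper":-1}
    - {"tx":0,"ty":0,"tz":-2,"rx":0,"ry":0,"rz":0,"gripper":-1}
    - {"tx":0,"ty":0,"tz":-2.5,"rx":0,"ry":0,"rz":0,"gripper":-1}
  squeeze: 40

```text
clock: 11.55
eef_pos: [493.5, 107.9, 111.5]
tcp_rot: [3.141, 0.002, -0.192]
contact_force: [0.0, -0.1, -0.8]
opening: 0.451
```

```bash
python3 -c "
from h import *
plan(453.5,-38,25,-3.8)"
```

```text
pos [493.5 107.9 111.5] rpy [ 1.7996e+02  1.0000e-01 -1.1000e+01] t 11.55 F [ 0.  -0.1 -0.8] op 0.451
-> rz -7.2 tx -3.03 ty 14.83 tz 8.65
```

Request:
move_arm:
  increments:
    - {"tx":0,"ty":2,"tz":0,"rx":0,"ry":0,"rz":0,"gripper":-1}
    - {"tx":0,"ty":4,"tz":0,"rx":0,"ry":0,"rz":0,"gripper":-1}
    - {"tx":-0.5,"ty":4,"tz":0,"rx":0,"ry":0,"rz":-3.6,"gripper":-1}
    - {"tx":-1,"ty":3.5,"tz":0,"rx":0,"ry":0,"rz":-3.6,"gripper":-1}
    - {"tx":-0.5,"ty":1,"tz":2,"rx":0,"ry":0,"rz":0,"gripper":-1}
    - {"tx":0,"ty":0,"tz":3,"rx":0,"ry":0,"rz":0,"gripper":-1}
    - {"tx":0,"ty":0,"tz":2.5,"rx":0,"ry":0,"rz":0,"gripper":-1}
    - {"tx":0,"ty":0,"tz":0.7,"rx":0,"ry":0,"rz":0,"gripper":-1}
    - {"tx":0,"ty":0,"tz":0,"rx":0,"ry":0,"rz":0,"gripper":-1}

```text
clock: 12.45
eef_pos: [449.7, -32.1, 28.9]
tcp_rot: [-3.142, 0.002, -0.066]
contact_force: [-0.8, 0.3, -0.2]
opening: 0.458
```

Request:
move_arm:
  increments:
    - {"tx":0.3,"ty":0.3,"tz":1,"rx":0,"ry":0,"rz":0,"gripper":-1}
    - {"tx":0,"ty":0,"tz":0,"rx":0,"ry":0,"rz":0,"gripper":0.2}
    - {"tx":0,"ty":0,"tz":0,"rx":0,"ry":0,"rz":0,"gripper":0.2}
    - {"tx":0,"ty":0,"tz":-3,"rx":0,"ry":0,"rz":0,"gripper":0.2}
    - {"tx":0,"ty":0,"tz":-4,"rx":0,"ry":0,"rz":0,"gripper":0.4}
    - {"tx":0,"ty":0,"tz":-4,"rx":0,"ry":0,"rz":4.2,"gripper":0.4}
    - {"tx":0,"ty":0,"tz":0,"rx":0,"ry":0,"rz":8.5,"gripper":0.4}

```text
clock: 13.15
eef_pos: [456.3, -35.6, 134.5]
tcp_rot: [-3.14, -0.009, -0.291]
contact_force: [0.2, 0.4, 0.4]
opening: 0.701
```

```bash
python3 -c "
from h import *
plan(552,209,64,-16.5)"
```

```text
pos [456.3 -35.6 134.5] rpy [-179.89   -0.5   -16.69] t 13.15 F [0.2 0.4 0.4] op 0.701
-> rz -0.19 tx 2.22 ty -26.17 tz 7.05
```

Request:
move_arm:
  increments:
    - {"tx":0.2,"ty":-3,"tz":0,"rx":0,"ry":0,"rz":0,"gripper":0.4}
    - {"tx":0.4,"ty":-4,"tz":0,"rx":0,"ry":0,"rz":0,"gripper":0.4}
    - {"tx":0.4,"ty":-4,"tz":0,"rx":0,"ry":0,"rz":0,"gripper":0.4}
    - {"tx":0.4,"ty":-4,"tz":0,"rx":0,"ry":0,"rz":0,"gripper":0.4}
    - {"tx":0.4,"ty":-4,"tz":0,"rx":0,"ry":0,"rz":0,"gripper":0.4}
    - {"tx":0.4,"ty":-4,"tz":0,"rx":0,"ry":0,"rz":0,"gripper":0.4}
    - {"tx":0,"ty":-3,"tz":1,"rx":0,"ry":0,"rz":0,"gripper":0.4}
    - {"tx":0,"ty":-0.2,"tz":1,"rx":0,"ry":0,"rz":0,"gripper":0.4}
    - {"tx":0,"ty":0,"tz":0,"rx":0,"ry":0,"rz":0,"gripper":0.4}

```text
clock: 14.05
eef_pos: [547.4, 209.7, 108.2]
tcp_rot: [3.14, 0.002, -0.286]
contact_force: [-0.5, -0.6, -0.2]
opening: 0.702
```

```bash
python3 -c "
from h import *
plan(552,209,64,-16.5)
im,d=r.grab_frame('wrist');save('w5.png',im)"
```

```text
pos [547.4 209.7 108.2] rpy [ 1.7991e+02  1.0000e-01 -1.6410e+01] t 14.05 F [-0.5 -0.6 -0.2] op 0.702
-> rz 0.09 tx 0.46 ty -0.07 tz 4.42
```

View pics/w5.png

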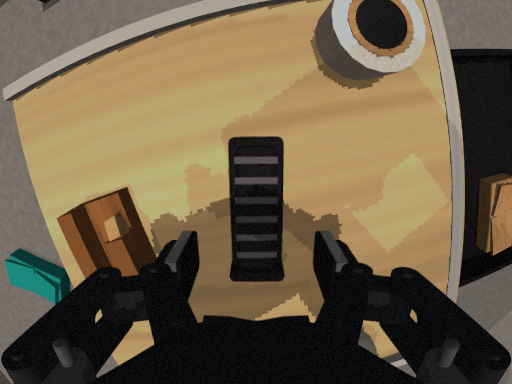

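The grip end is centred between the fingers (col 257), and the carton shows inside the pan at the right.

Request:
move_arm:
  increments:
    - {"tx":0.4,"ty":0,"tz":2.5,"rx":0,"ry":0,"rz":0,"gripper":0.4}
    - {"tx":0,"ty":0,"tz":1.5,"rx":0,"ry":0,"rz":0,"gripper":0.4}
    - {"tx":0,"ty":0,"tz":0.4,"rx":0,"ry":0,"rz":0,"gripper":0.4}
    - {"tx":0,"ty":0,"tz":0,"rx":0,"ry":0,"rz":0,"gripper":-1}
    - {"tx":0,"ty":0,"tz":0,"rx":0,"ry":0,"rz":0,"gripper":-1}
    - {"tx":0,"ty":0,"tz":0,"rx":0,"ry":0,"rz":0,"gripper":-1}
    - {"tx":0,"ty":0,"tz":0,"rx":0,"ry":0,"rz":0,"gripper":-1}
    - {"tx":0,"ty":0,"tz":-1.5,"rx":0,"ry":0,"rz":0,"gripper":-1}
    - {"tx":0,"ty":0,"tz":-3,"rx":0,"ry":0,"rz":0,"gripper":-1}
    - {"tx":0,"ty":2,"tz":0,"rx":0,"ry":0,"rz":-6.3,"gripper":-1}
    - {"tx":0,"ty":2,"tz":0,"rx":0,"ry":0,"rz":-6.3,"gripper":-1}

```text
clock: 15.2
eef_pos: [543.8, 169.8, 112.5]
tcp_rot: [-3.141, -0.003, -0.063]
contact_force: [0.8, 0.3, -0.8]
opening: 0.384
```

```bash
python3 -c "
from h import *
plan(565.4,-42,18,-3.8)"
```

```text
pos [543.8 169.8 112.5] rpy [-1.7994e+02 -1.5000e-01 -3.5900e+00] t 15.2 F [ 0.8  0.3 -0.8] op 0.384
-> rz 0.21 tx 3.56 ty 20.99 tz 9.45
```

Request:
move_arm:
  increments:
    - {"tx":0,"ty":3,"tz":0,"rx":0,"ry":0,"rz":0,"gripper":-1}
    - {"tx":0,"ty":4,"tz":0,"rx":0,"ry":0,"rz":0,"gripper":-1}
    - {"tx":0,"ty":4,"tz":0,"rx":0,"ry":0,"rz":0,"gripper":-1}
    - {"tx":0.5,"ty":4,"tz":0,"rx":0,"ry":0,"rz":0,"gripper":-1}
    - {"tx":1,"ty":4,"tz":0,"rx":0,"ry":0,"rz":0,"gripper":-1}
    - {"tx":1,"ty":2,"tz":0,"rx":0,"ry":0,"rz":0,"gripper":-1}
    - {"tx":1,"ty":0,"tz":2,"rx":0,"ry":0,"rz":0,"gripper":-1}
    - {"tx":0,"ty":0,"tz":3,"rx":0,"ry":0,"rz":0,"gripper":-1}
    - {"tx":0,"ty":0,"tz":2.5,"rx":0,"ry":0,"rz":0,"gripper":-1}
    - {"tx":0,"ty":0,"tz":1.2,"rx":0,"ry":0,"rz":0,"gripper":-1}
    - {"tx":0,"ty":0,"tz":0.6,"rx":0,"ry":0,"rz":0,"gripper":-1}
    - {"tx":0,"ty":0,"tz":0,"rx":0,"ry":0,"rz":0,"gripper":-1}

```text
clock: 16.4
eef_pos: [563.9, -42.3, 17.5]
tcp_rot: [-3.142, 0.0, -0.068]
contact_force: [0.2, -0.4, -1.3]
opening: 0.379
```

Request:
move_arm:
  increments:
    - {"tx":0,"ty":0,"tz":0,"rx":0,"ry":0,"rz":0,"gripper":0.1}
    - {"tx":0,"ty":0,"tz":0,"rx":0,"ry":0,"rz":0,"gripper":0.1}
    - {"tx":0,"ty":0,"tz":-3,"rx":0,"ry":0,"rz":0,"gripper":0.1}
    - {"tx":0,"ty":0,"tz":-4,"rx":0,"ry":0,"rz":0,"gripper":0.5}
    - {"tx":0,"ty":0,"tz":-4,"rx":0,"ry":0,"rz":0,"gripper":0.5}
    - {"tx":0,"ty":0,"tz":-1,"rx":0,"ry":0,"rz":-4.5,"gripper":0.5}
    - {"tx":0,"ty":0,"tz":0,"rx":0,"ry":0,"rz":0,"gripper":0.5}

```text
clock: 17.1
eef_pos: [565.6, -42.5, 140.4]
tcp_rot: [3.141, -0.006, 0.012]
contact_force: [-0.4, -0.4, -0.8]
opening: 0.747
```

```bash
python3 -c "
from h import *
plan(554,314,65,0.8)"
```

```text
pos [565.6 -42.5 140.4] rpy [179.97  -0.32   0.67] t 17.1 F [-0.4 -0.4 -0.8] op 0.747
-> rz -0.13 tx -0.66 ty -35.66 tz 7.54
```

Request:
move_arm:
  increments:
    - {"tx":-0.3,"ty":-3,"tz":0,"rx":0,"ry":0,"rz":0,"gripper":0.5}
    - {"tx":-0.3,"ty":-4,"tz":0,"rx":0,"ry":0,"rz":0,"gripper":0.5}
    - {"tx":0,"ty":-4,"tz":0,"rx":0,"ry":0,"rz":0,"gripper":0.5}
    - {"tx":0,"ty":-4,"tz":0,"rx":0,"ry":0,"rz":0,"gripper":0.5}
    - {"tx":0,"ty":-4,"tz":0,"rx":0,"ry":0,"rz":0,"gripper":0.5}
    - {"tx":0,"ty":-4,"tz":0,"rx":0,"ry":0,"rz":0,"gripper":0.5}
    - {"tx":0,"ty":-4,"tz":0,"rx":0,"ry":0,"rz":0,"gripper":0.5}
    - {"tx":0,"ty":-4,"tz":0,"rx":0,"ry":0,"rz":0,"gripper":0.5}
    - {"tx":0,"ty":-3,"tz":0,"rx":0,"ry":0,"rz":0,"gripper":0.5}
    - {"tx":0,"ty":-1.6,"tz":2,"rx":0,"ry":0,"rz":0,"gripper":0.5}
    - {"tx":0,"ty":0,"tz":0,"rx":0,"ry":0,"rz":0,"gripper":0.5}

```text
clock: 18.2
eef_pos: [552.0, 314.8, 114.2]
tcp_rot: [3.14, 0.004, 0.011]
contact_force: [-0.8, -0.3, -1.2]
opening: 0.755
```

```bash
python3 -c "
from h import *
plan(554,314,65,0.8)
im,d=r.grab_frame('wrist');save('w6.png',im)"
```

```text
pos [552.  314.8 114.2] rpy [179.9    0.22   0.61] t 18.2 F [-0.8 -0.3 -1.2] op 0.755
-> rz -0.19 tx 0.2 ty 0.08 tz 4.92
```

View pics/w6.png

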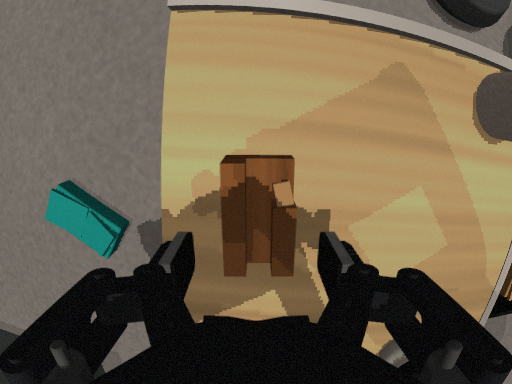

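The block is centred between the jaws (col 258).

Request:
move_arm:
  increments:
    - {"tx":0.2,"ty":0,"tz":2.5,"rx":0,"ry":0,"rz":0,"gripper":0.5}
    - {"tx":0,"ty":0,"tz":1.8,"rx":0,"ry":0,"rz":0,"gripper":0.5}
    - {"tx":0,"ty":0,"tz":0.5,"rx":0,"ry":0,"rz":0,"gripper":0.5}
    - {"tx":0,"ty":0,"tz":0,"rx":0,"ry":0,"rz":0,"gripper":-1}
    - {"tx":0,"ty":0,"tz":0,"rx":0,"ry":0,"rz":0,"gripper":-1}
    - {"tx":0,"ty":0,"tz":0,"rx":0,"ry":0,"rz":0,"gripper":-1}
    - {"tx":0,"ty":0,"tz":0,"rx":0,"ry":0,"rz":0,"gripper":-1}
    - {"tx":0,"ty":0,"tz":-1.5,"rx":0,"ry":0,"rz":0,"gripper":-1}
    - {"tx":0,"ty":0,"tz":-3,"rx":0,"ry":0,"rz":0,"gripper":-1}
    - {"tx":0,"ty":2,"tz":0,"rx":0,"ry":0,"rz":4.4,"gripper":-1}
    - {"tx":0,"ty":3,"tz":0,"rx":0,"ry":0,"rz":0,"gripper":-1}

```text
clock: 19.35
eef_pos: [555.6, 264.9, 116.9]
tcp_rot: [-3.139, -0.004, -0.067]
contact_force: [0.5, -0.5, -0.8]
opening: 0.507
```

```bash
python3 -c "
from h import *
plan(511.3,2,40,-3.8)"
```

```text
pos [555.6 264.9 116.9] rpy [-179.87   -0.21   -3.85] t 19.35 F [ 0.5 -0.5 -0.8] op 0.507
-> rz -0.05 tx -2.68 ty 26.52 tz 7.69
```

Request:
move_arm:
  increments:
    - {"tx":-0.3,"ty":4,"tz":0,"rx":0,"ry":0,"rz":0,"gripper":-1}
    - {"tx":-0.4,"ty":4,"tz":0,"rx":0,"ry":0,"rz":0,"gripper":-1}
    - {"tx":-0.4,"ty":4,"tz":0,"rx":0,"ry":0,"rz":0,"gripper":-1}
    - {"tx":-0.4,"ty":4,"tz":0,"rx":0,"ry":0,"rz":0,"gripper":-1}
    - {"tx":-0.4,"ty":4,"tz":0,"rx":0,"ry":0,"rz":0,"gripper":-1}
    - {"tx":-0.4,"ty":4,"tz":0,"rx":0,"ry":0,"rz":0,"gripper":-1}
    - {"tx":-0.4,"ty":2.5,"tz":0,"rx":0,"ry":0,"rz":0,"gripper":-1}
    - {"tx":0,"ty":0,"tz":2,"rx":0,"ry":0,"rz":0,"gripper":-1}
    - {"tx":0,"ty":0,"tz":2,"rx":0,"ry":0,"rz":0,"gripper":-1}
    - {"tx":0,"ty":0,"tz":0,"rx":0,"ry":0,"rz":0,"gripper":-1}

```text
clock: 20.35
eef_pos: [508.6, 0.8, 73.6]
tcp_rot: [3.141, 0.002, -0.067]
contact_force: [-0.3, 0.6, -0.4]
opening: 0.507
```

```bash
python3 -c "
from h import *
plan(511.3,2,40,-3.8)"
```

```text
pos [508.6   0.8  73.6] rpy [ 1.7999e+02  1.3000e-01 -3.8400e+00] t 20.35 F [-0.3  0.6 -0.4] op 0.507
-> rz -0.04 tx 0.26 ty -0.14 tz 3.36
```

Request:
move_arm:
  increments:
    - {"tx":0.2,"ty":0,"tz":2,"rx":0,"ry":0,"rz":0,"gripper":-1}
    - {"tx":0,"ty":0,"tz":1.2,"rx":0,"ry":0,"rz":0,"gripper":-1}
    - {"tx":0,"ty":0,"tz":0,"rx":0,"ry":0,"rz":0,"gripper":-1}
    - {"tx":0,"ty":0,"tz":0,"rx":0,"ry":0,"rz":0,"gripper":0.2}
    - {"tx":0,"ty":0,"tz":0,"rx":0,"ry":0,"rz":0,"gripper":0.2}
    - {"tx":0,"ty":0,"tz":-3,"rx":0,"ry":0,"rz":0,"gripper":0.2}
    - {"tx":0,"ty":0,"tz":-4,"rx":0,"ry":0,"rz":0,"gripper":0.2}
    - {"tx":0,"ty":0,"tz":-4,"rx":0,"ry":0,"rz":0,"gripper":0.2}
    - {"tx":-4,"ty":0,"tz":-4,"rx":0,"ry":0,"rz":0,"gripper":0.2}
    - {"tx":-4,"ty":0,"tz":-4,"rx":0,"ry":0,"rz":0,"gripper":0.2}
    - {"tx":-4,"ty":0,"tz":-3,"rx":0,"ry":0,"rz":0,"gripper":0.2}
    - {"tx":0,"ty":0,"tz":0,"rx":0,"ry":0,"rz":0,"gripper":0.2}

```text
clock: 21.55
eef_pos: [399.2, 8.5, 257.3]
tcp_rot: [-3.141, -0.006, -0.066]
contact_force: [-0.2, 0.5, -1.0]
opening: 0.6
```

Run:
```python
import sys;sys.argv=['','fin']
exec(open('chk.py').read())
a=cv2.imread('pics/fintop.png');b=cv2.imread('pics/finscene.png')
c=np.vstack([cv2.resize(b[130:300,130:380],(625,425)),])
w,_=r.grab_frame('wrist');save('finw.png',w)
cv2.imwrite('pics/fin.png',c)
```

```text
top +x side u@0 624.0 yaw err deg -0.19 [624. 624. 626. 625. 622. 621. 624. 623. 626. 625. 624. 624. 624.]
scene -x side u@0 396.7 yaw err deg 0.47 [397. 395. 395. 398. 397. 400. 398. 396. 396. 395. 396. 395.]
scene +x side u@0 623.6 yaw err deg -0.07 [623. 624. 624. 624. 624. 624. 623. 623. 624. 624. 623. 624.]
pos [401.7   8.3 254.5] rpy [-179.98   -0.25   -3.79] t 21.65 F [-0.1  0.1  0.4] op 0.602
-> rz 0.01 tx 10.97 ty 10.08 tz 23.85
```

View pics/fin.png

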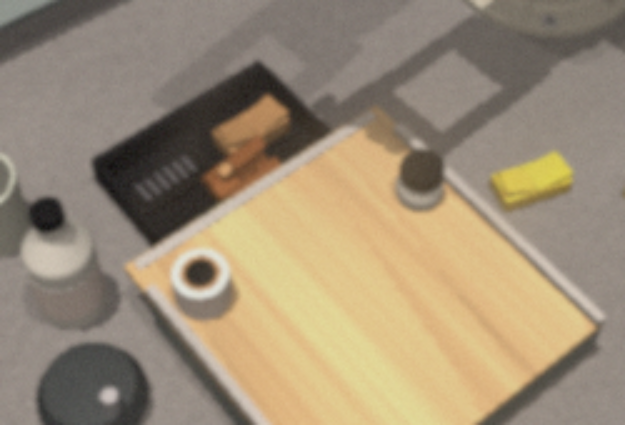

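The picture shows all three scraps in the pan, with the jar, tape and bottle where they stood. One last check on the pan's depth under the lip and whether the bystanders moved.

Run:
```python
from h import *
for cam in ['top','scene']:
    im,d=r.grab_frame(cam);P=cloud(cam,d);X,Y,Z=P[...,0],P[...,1],P[...,2]
    a=np.radians(-3.8);u=X*np.cos(a)+Y*np.sin(a);v=-X*np.sin(a)+Y*np.cos(a);ok=d>0
    vs=[np.percentile(v[m],5) for u0 in range(420,610,15) if (m:=ok&(abs(u-u0)<7)&(Z>28)&(Z<44)&(v>-100)&(v<-45)).sum()>3]
    print(cam,'rear edge v',np.round(vs,1),'-> front',round(np.median(vs)+180,1),'lip 80.5-83')
    s=ok&(u>404)&(u<616)&(v>-55)&(v<78)&(Z<120);print('max z in pan',np.percentile(Z[s],99.5).round(1))
    for n,(x,y) in dict(tape=(645,115),jar=(399,168)).items():
        m=ok&(Z>95)&(Z<115)&(np.hypot(X-x,Y-y)<50)
        if m.sum()>10: print(n,np.round([(X[m].max()+X[m].min())/2,(Y[m].max()+Y[m].min())/2],1))
r.sign_off()
```

```text
top rear edge v [-67.1 -69.5 -68.8 -68.4 -67.8 -67.4 -67.1] -> front 112.2 lip 80.5-83
max z in pan 55.0
tape [642.8 113.7]
jar [398.4 168.9]
scene rear edge v [-66.  -66.3 -66.4 -66.7 -66.5 -67.2 -64.4 -67.2 -64.9 -67.1 -65.8 -66.8
 -66.2] -> front 113.6 lip 80.5-83
max z in pan 55.2
tape [641.8 116.3]
jar [399.5 171.3]
the job is handed in; nothing more can be done
```

The job is done and handed in at about 22 s on the robot's clock, under the 67 s limit. I drew the pan out by the end that showed and set it down about 65 mm clear of the stand. I then took it by the opposite end and slid the first end under the lip. The carton, grip end and block went from the deck into the pan one at a time.

**Last checks:**
- **Pan under the lip:** it reaches about 30 mm under the lip, centred to about 1 mm. It is square to roughly 0.5°. Releasing it and loading the scraps did not shift it measurably.
- **Scraps:** all three are in the pan in the last picture. The highest point is at about 55 mm, so one scrap probably rests partly on another.
- **Bystanders:** the tape and jar measure within a few mm of where they started. That is within the camera calibration and the roughness of my estimates. I checked the solvent bottle and wood head only by eye, and the mug's edge; all look unmoved. The screwdriver was outside the last picture.

**What failed or disagreed:**
- My first move calls were refused because every field must be given in each row.
- The two cameras differed by 2 to 4 mm in y throughout.
- In the final check the pan's −x side showed only in the scene camera; the top camera could not read it there.

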